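# Press the catch flask down into the sprung ring cradle behind its guard

### The job

Swing the clear guard of the flask cradle wide open by its red handle (past a right angle), take the amber round flask out of its cork ring, seat it upright in the blue sprung ring and press it straight down until the ring is at its lower stop. The program finishes while the gripper is still holding the flask pressed down there, for the hose to be fitted: do not let go, and leave the guard open. Do not push the ring itself with the gripper, and leave the bottles, pot and tin standing round about where they are.

Things in the scene. Friction and masses are not known exactly. Their poses are not given: they have to be found in the camera images.
- stand: fixed cradle stand: grey base plate 150 x 170 mm, 12 mm thick, with three spring pillars under the blue ring and a steel hinge post (top 157 mm up) at its rear left corner. Origin on the desk under the ring's centre; +x to the stand's rear (away from the robot at yaw 0), +y to its left, z up; it may be turned up to 0.3 rad either way
- ring_seat (a point): centre of the upper face of the blue sprung ring (outer diameter 68 mm, hole 48 mm, 12 mm thick, with three small ears out to 51 mm from the centre); 100 mm above the desk when not pressed. The flask's ball sits in the hole with its lowest point 12 mm below this face. Open space under it
- cradle_ring (a joint): travel of the ring downwards in m: 0 up (rest), 0.025 at the lower stop. Springs push it up with 6 N at 0, rising evenly to 13.5 N at the stop; the flask's weight alone does not move it
- guard (a joint): swing of the guard in rad: 0 closed over the ring, grows clockwise seen from above (the handle comes toward the robot and then to the left), 1.95 is its end stop. It stays where it is left (hinge friction; about 1 N at the handle). Starts between 0 and 0.3
- guard_handle (a point): red upright handle post, 14 mm thick, on the guard's roof; point on its axis 190 mm above the desk; the post runs from 165 (roof top) to 217 mm. Guard: clear roof 125 x 135 mm over the ring, its clear front pane hangs to 60 mm above the desk. At joint 0 the handle lies 95 mm in front and 100 mm right of the hinge (stand axes)
- guard_hinge (a point): point on the guard's upright hinge axis, 190 mm above the desk, 50 mm behind and 65 mm to the left of the ring's centre (stand axes)
- flask: stoppered amber round-bottomed flask, about 120 g: ball 60 mm in diameter, straight round neck 22 mm in diameter from 60 to 108 mm above the bottom, rim 25 mm wide at 108 to 112 mm, black stopper 19 mm wide to 126 mm. Origin at the lowest point of the ball, z up along the neck. Take it by the neck from above, about 88 mm above its origin
- cork_ring: fixed cork ring in which the flask stands at first: 80 mm outer, 48 mm inner diameter, 40 mm high, origin on the desk at its centre; the flask's lowest point stands 28 mm above the desk
- amber_bottle: amber bottle with yellow cap, 62 mm diameter, 172 mm tall, origin under its centre; to be left alone
- white_pot: small clear pot with white lid, 41 mm diameter, 50 mm tall, origin under its centre; to be left alone
- pink_tin: small pink pot with grey lid, 41 mm diameter, 30 mm tall, origin under its centre; to be left alone
- blue_jar: dark blue jar with blue cap, 55 mm diameter, 130 mm tall, origin under its centre; to be left alone

How it is judged:
By the outcome, as a careful person would: the job done as asked, in the order asked, and still so for the second after the job is handed in, while the arm keeps its last pose, push and grip.
It also fails if it takes over 54 s, if anything falls off the work surface, if the arm or the gripper's body presses on something with over 40 N, if the wrist force passes 120 N, or if a joint passes its speed limit or range.

### The arm

A 7-joint arm with a two-finger parallel gripper is mounted at the origin on a cart in front of the work surface, level with it; the furniture and walls round the work are solid. World frame = base frame: x ahead of the robot, y to its left, z up, the work surface at z = 0. Lengths are in m, angles in rad, forces in N, time in s.
With the tool pointing down it reaches from about 0.4 to 0.85 m from the base axis. Payload 10.4 kg.
Tool frame: the origin (TCP) lies on the centre line of the jaws, within the pads' length; the fingertips stand 22 mm ahead of it and the grasp point (between the pads) lies 3 mm ahead of it; z points along the fingers, y is the line along which they close (so a half turn about z gives the same grasp; the last joint's range is limited). The gripper opens to 87 mm and grips with 3 to 60 N. Pads are 19 mm wide; open, the fingers measure 117 mm over their backs; the gripper's body (75 mm by 190 mm) begins 51 mm behind the grasp point.
Start: joints at [-1.28, 0.332, -0.065, 1.46, 0.022, 1.35, -0.088], TCP at [0.193, 0.595, 0.245] pointing down, gripper open.
Joint ranges: [-2.6, 2.6], [-0.5, 2.12], [-1.47, 1.34], [0.16, 2.42], [-1.27, 4.41], [0.06, 2.06], [-2.6, 2.6]. Speed limits (rad/s): [2.22, 2.22, 2.79, 2.79, 3.14, 3.14, 3.14].

### API

Orientations are given as a unit quaternion [x, y, z, w].
In Python, from bench import r gives the robot as it stands.
- The arm moves only by the tool run_rows, called after "Call:" as name([rows], argument=value, ...), one row to a line, values as JSON. Schema: {"type":"object","properties":{"deltas":{"type":"array","items":{"type":"object","properties":{"tx":{"type":"number"},"ty":{"type":"number"},"tz":{"type":"number"},"rz":{"type":"number"},"finger_gap":{"type":"number"}},"additionalProperties":false,"required":["finger_gap"]},"minItems":1,"maxItems":12},"grip_n":{"type":"number"},"only":{"type":"string"},"quiet":{"type":"boolean"},"lines":{"type":"string"}},"required":["deltas"],"additionalProperties":false}. deltas is a list of rows, 1 to 12 of them, each an object with the fields tx, ty, tz (the shift in normalised numbers (1 is 75 cm)), rz (a turn about the tool's z in parts of the range, where 1.0 means pi/2 rad), finger_gap (the finger opening in m); a field left out counts as zero (the opening has to be given); each row is the pose to reach, as a shift and turn from the pose commanded when the call began, along the tool's axes at that moment; what a row does not reach only later rows make up. A row lasts 1/10 s, in which the tool goes at most 0.05 m and 0.15 rad, less where a joint would pass 70% of its speed; a pose out of reach is approached as far as the arm can. The fingers move at their own pace and stop on an object; grip_n is the grip in N (left out, the last holds). Time passes only in rows, so rows that do not move let the fingers close. The tool returns the time, the measured TCP pose, the force, the opening and the grip force at its end. only (a regular expression) keeps the lines of the reply that match it, lines (a string "A,B") keeps lines A to B, and quiet returns only ok. Shift and turn numbers lie between -1 and 1, and a call with a number outside is refused. Input that does not fit is refused with a message, and nothing moves.
- r.read_state(): the state, without advancing time (a new reading comes with each control period).
- r.camera(name): name is "side" or "top"; returns a dict with "img" (420x560x3 uint8, red, green, blue), "fx", "fy", "cx", "cy" (pixels), "pose" (4x4, takes a point from camera to world coordinates). Camera axes: x right, y down, z forward; pixel columns grow to the right and rows downward; lengths in m; the calibration is good to about 2 mm. A picture is of the moment at which its call begins. There is no depth.
- r.close_job(): hands the job in; it is judged then, once.
The state is a dict: "time": time; "joint_positions": joint angles; "joint_vel": joint speeds; "joint_torque": joint torques, N m; "ee_pos": TCP position; "eef_rot": TCP orientation; "ft_force": force on the tool from outside, world axes, zero at the start; "torque": the same for the moment, N m; "width": finger opening in m; "grip_force": force on a finger pad.
Only numpy, scipy, OpenCV 4.12 (cv2) and the standard library are available. Lean on these libraries where they do the work, as an engineer would, in place of code of your own. Each camera call takes 0.05 s, during which the arm holds its last target. There are 200 camera calls.

## Working session

There is one attempt and no reset: what is moved stays moved. The work goes in short steps, Python scripts to look and compute and a tool call to move; the robot and the scene stay as the last step left them, time stands still between calls to the robot, and variables do not carry over. Pictures are saved under pics/ and viewed, at most 10 in all, crops included, and the job is handed in when it is done.

```bash
ls; mkdir -p pics; python3 - <<'E'
from bench import r
import cv2,numpy as np
s=r.read_state(); print(s)
for n in("top","side"):
    c=r.camera(n); cv2.imwrite(f"pics/{n}0.png",c["img"][:,:,::-1]); print(n,c["fx"],c["fy"],c["cx"],c["cy"],np.round(c["pose"],4).tolist())
E
```

```text
bench.py
pics
{'time': 0.0, 'joint_positions': array([-1.27958621,  0.33286542, -0.06472274,  1.46095671,  0.02160728,
        1.34988583, -0.08849223]), 'joint_vel': array([ 7.41938576e-04, -2.74956154e-05,  5.87457345e-04,  1.16448697e-03,
       -7.82736089e-05, -1.25386863e-03,  7.05514220e-04]), 'joint_torque': array([-1.36413278e-04, -6.23242593e+01,  2.45774863e-02, -3.89893734e+01,
       -6.13017473e-02,  3.98707367e-02,  1.82284239e-04]), 'ee_pos': array([0.19281088, 0.59413791, 0.24375066]), 'eef_rot': array([ 1.56236232e-01,  9.87719462e-01, -7.05332712e-04, -7.82598972e-05]), 'ft_force': array([-0.60809835,  0.29047693, -0.19344561]), 'torque': array([ 0.04239257, -0.01578453,  0.0144961 ]), 'grip_force': 0.0, 'width': 0.08638070826870056}
top 437.9996453047226 437.9996453047226 283.036584635858 204.88436075380838 [[-0.0382, -0.9748, 0.2199, 0.3742], [-0.9993, 0.0361, -0.0135, 0.2239], [0.0052, -0.2202, -0.9754, 1.0091], [0.0, 0.0, 0.0, 1.0]]
side 448.4074849111737 448.4074849111737 286.1209570035051 207.94787857742688 [[-0.961, 0.2418, -0.1342, 0.6958], [0.2765, 0.8382, -0.4701, 0.7111], [-0.0012, -0.4888, -0.8724, 1.0991], [0.0, 0.0, 0.0, 1.0]]
```

View pics/top0.png

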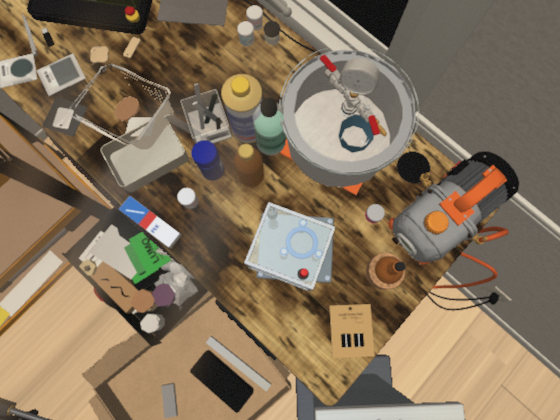

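View pics/side0.png

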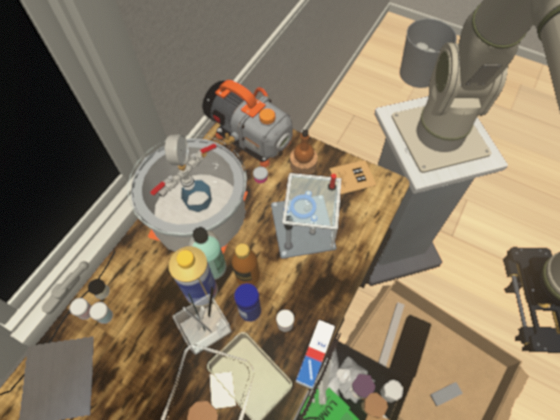

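Top view: the guard roof is centred near (290,245), the red handle at (303,273), the blue ring at (302,241) and the hinge post at (272,212). The flask sits in its cork at (387,270), with the stopper at (399,266). Side view: handle (332,183), ring (302,207), flask (304,150).

```bash
cat > h.py <<'E'
import cv2,numpy as np
from bench import r
def ray(c,u,v):
    P=np.array(c["pose"]);d=P[:3,:3]@[(u-c["cx"])/c["fx"],(v-c["cy"])/c["fy"],1];return P[:3,3],d/np.linalg.norm(d)
def onz(c,u,v,z):
    o,d=ray(c,u,v);return o+d*(z-o[2])/d[2]
def tri(c1,p1,c2,p2):
    A=[];b=[]
    for c,p in((c1,p1),(c2,p2)):
        o,d=ray(c,*p);M=np.eye(3)-np.outer(d,d);A.append(M);b.append(M@o)
    return np.linalg.lstsq(np.vstack(A),np.hstack(b),rcond=None)[0]
def proj(c,p):
    P=np.array(c["pose"]);q=P[:3,:3].T@(np.array(p)-P[:3,3]);return q[:2]/q[2]*[c["fx"],c["fy"]]+[c["cx"],c["cy"]]
E
python3 - <<'E'
from h import *
t=r.camera("top");s=r.camera("side")
def crop(c,x,y,w,h,k): return cv2.resize(c["img"][y:y+h,x:x+w,::-1],None,fx=k,fy=k,interpolation=cv2.INTER_CUBIC)
a=crop(t,235,190,190,110,4); b=crop(s,260,120,190,140,4)
cv2.imwrite("pics/t1.png",a);cv2.imwrite("pics/s1.png",b)
for n,c,(x,y,w,h) in(("top",t,(235,190,110,110)),("side",s,(265,165,90,100))):
    I=c["img"][y:y+h,x:x+w];H=cv2.cvtColor(I,cv2.COLOR_RGB2HSV)
    red=((H[...,0]<8)|(H[...,0]>172))&(H[...,1]>150)&(H[...,2]>80)
    blu=(H[...,0]>98)&(H[...,0]<118)&(H[...,1]>70)
    for k,m in(("red",red),("blue",blu)):
        N,_,st,ce=cv2.connectedComponentsWithStats(m.astype(np.uint8))
        for i in range(1,N):
            if st[i,4]>8: print(n,k,st[i]+[x,y,0,0,0],ce[i]+[x,y])
E
```

```text
top red [300 269   8   8  52] [303.42307692 272.57692308]
side red [330 174   6  14  44] [332.47727273 179.75      ]
side blue [291 195  24  22 140] [302.73571429 205.95      ]
```

View pics/t1.png

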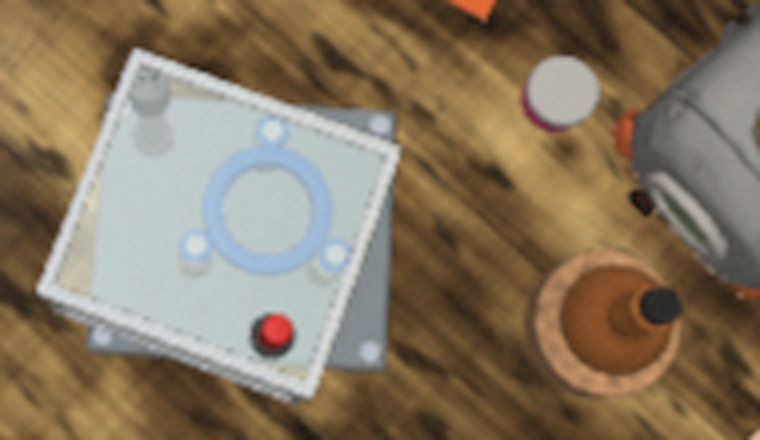

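View pics/s1.png

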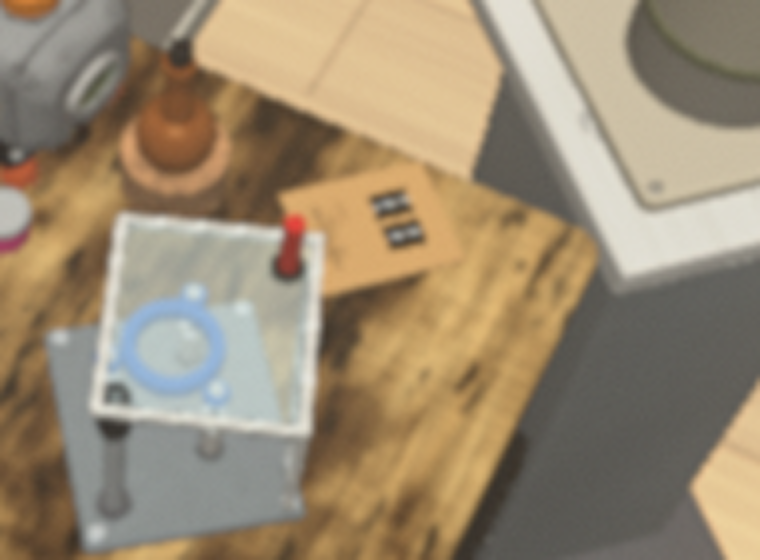

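The crops show the following, in full-frame pixels.

| Item | Top | Side |
|---|---|---|
| Handle tip | (304,272) | (334,175.5) |
| Ring centre | (301.8,242.7) | (303,206.5) |
| Stopper | (400,265.7) | (305,131.5) |
| Cork centre | (386.5,270.5) | not read |

The three plate screws in the top view are at (330,221), (327.5,278) and (261,274).

```bash
python3 - <<'E'
from h import *
np.set_printoptions(precision=4,suppress=True)
t=r.camera("top");s=r.camera("side")
for n,p,q,z in(("handle",(304.2,272),(333.7,175.5),.215),("ring",(301.75,242.75),(303,206.5),.1),("stopper",(400.2,265.7),(305.2,131.5),.152)):
    print(n,tri(t,p,s,q),onz(t,*p,z),onz(s,*q,z))
print("cork",onz(t,386.5,270.5,.04), "side",onz(s,260+174/4,120+155/4,.04))
print("post",onz(t,272.5,210,.157),onz(s,260+117/4,120+395/4,.157))
A,B,C=[onz(t,*p,.012) for p in((330,221),(327.5,278),(260.75,273.75))];print("screws",A,B,C)
print("yaw",np.arctan2(*(A-B)[1::-1]),np.arctan2(*(C-B)[1::-1])-np.pi/2, "sidescrews")
D=[onz(s,260+u/4,120+v/4,.012) for u,v in((58,338),(95,534),(243,308))];print(D)
print("roof corners",[onz(t,235+u/4,190+v/4,.165) for u,v in((137,52),(398,152),(310,394),(42,290))])
E
```

```text
handle [0.4278 0.1799 0.2129] [0.4282 0.1796 0.215 ] [0.4279 0.1816 0.215 ]
ring [0.4977 0.1751 0.09  ] [0.4967 0.1754 0.1   ] [0.4994 0.1806 0.1   ]
stopper [ 0.4369 -0.0107  0.1525] [ 0.4376 -0.0114  0.152 ] [ 0.4362 -0.0105  0.152 ]
cork [ 0.4365 -0.011   0.04  ] side [ 0.4397 -0.0021  0.04  ]
post [0.5566 0.2335 0.157 ] [0.5518 0.2338 0.157 ]
screws [0.5567 0.1029 0.012 ] [0.4267 0.1166 0.012 ] [0.4418 0.2664 0.012 ]
yaw -0.10492404457460217 -0.10081643362394166 sidescrews
[array([0.5567, 0.1057, 0.012 ]), array([0.5725, 0.2555, 0.012 ]), array([0.425 , 0.1184, 0.012 ])]
roof corners [array([0.5693, 0.2393, 0.165 ]), array([0.5145, 0.1135, 0.165 ]), array([0.4001, 0.1626, 0.165 ]), array([0.4539, 0.2885, 0.165 ])]
```

```bash
cat >> h.py <<'E'
from scipy.spatial.transform import Rotation as Ro
def go(x,y,z,az=None,s=None):
    s=s or r.read_state();M=Ro.from_quat(s["eef_rot"]).as_matrix()
    d=M.T@(np.array([x,y,z])-s["ee_pos"]);a0=np.arctan2(M[1,1],M[0,1])
    turn=0 if az is None else -((az-a0+np.pi/2)%np.pi-np.pi/2)
    print("t%.2f az %.3f shift"%(s["time"],a0),np.round(d,4),"turn %.3f"%turn)
E
python3 - <<'E'
from h import *
go(.428,.1805,.28,np.radians(113.6))
t=r.camera("top");s=r.camera("side")
print("vac knob",tri(t,(437,222),s,(268,116)),"handle tip",tri(t,(497,172),s,(215,86)))
print("jar",onz(t,206,150,.13),onz(s,247,293,.13),"amber",onz(t,247,151,.172),onz(s,242,250,.172),"pot",onz(t,187,196,.05),"tin",onz(t,375,213,.03))
hin=np.array([.554,.2355])
for sw in(0,.3,.6,.9,1.2,1.55): a=np.radians(-156.4)-sw;print(sw,hin+.1377*np.array([np.cos(a),np.sin(a)]))
E
```

```text
t0.30 az 1.257 shift [-0.3514 -0.3211 -0.0356] turn -0.726
vac knob [ 0.51941044 -0.09169429  0.15215468] handle tip [ 0.62892652 -0.23798736  0.14525792]
jar [0.69732005 0.37005614 0.13      ] [0.69125781 0.37444663 0.13      ] amber [0.67675595 0.28061474 0.172     ] [0.67864205 0.28830587 0.172     ] pot [0.61888698 0.42603712 0.05      ] tin [0.56809834 0.001116   0.03      ]
0 [0.42781685 0.18037194]
0.3 [0.41716118 0.22012382]
0.6 [0.41872891 0.26124921]
0.9 [0.43238   0.3000745]
1.2 [0.45689505 0.33313155]
1.55 [0.4962599  0.36050948]
```

Careful with the scale: shifts go in shares of 75 cm and turns go in shares of pi/2 rad. That gives: -0.351 m is -0.468, -0.321 m is -0.428, -0.18 rad is -0.1146.

Call:
run_rows([
  {"tx":-0.12, "ty":-0.1067, "tz":-0.048, "rz":-0.1146, "finger_gap":0.045},
  {"tx":-0.468, "ty":-0.428, "tz":-0.048, "rz":-0.4622, "finger_gap":0.045},
  {"tx":-0.468, "ty":-0.428, "tz":-0.048, "rz":-0.4622, "finger_gap":0.045},
  {"tx":-0.468, "ty":-0.428, "tz":-0.048, "rz":-0.4622, "finger_gap":0.045},
  {"tx":-0.468, "ty":-0.428, "tz":-0.048, "rz":-0.4622, "finger_gap":0.045},
  {"tx":-0.468, "ty":-0.428, "tz":-0.048, "rz":-0.4622, "finger_gap":0.045},
  {"tx":-0.468, "ty":-0.428, "tz":-0.048, "rz":-0.4622, "finger_gap":0.045},
  {"tx":-0.468, "ty":-0.428, "tz":-0.048, "rz":-0.4622, "finger_gap":0.045},
  {"tx":-0.468, "ty":-0.428, "tz":-0.048, "rz":-0.4622, "finger_gap":0.045},
  {"tx":-0.468, "ty":-0.428, "tz":-0.048, "rz":-0.4622, "finger_gap":0.045},
  {"tx":-0.468, "ty":-0.428, "tz":-0.048, "rz":-0.4622, "finger_gap":0.045},
  {"tx":-0.468, "ty":-0.428, "tz":-0.048, "rz":-0.4622, "finger_gap":0.045},
], grip_n=10)

```text
time: 1.6
ee_pos: [0.4278, 0.1806, 0.2807]
eef_rot: [-0.204, 0.979, 0.0, 0.0]
ft_force: [-0.3, 1.1, -0.1]
width: 0.0454
grip_force: 0.0
```

```bash
python3 -c "
from h import *
go(.428,.1805,.201,np.radians(113.6))"
```

```text
t1.60 az 1.981 shift [-0.0001 -0.0002  0.0797] turn -0.001
```

In the tool's units: 0.08 m is 0.1067, 0.06 m is 0.08.

Call:
run_rows([
  {"tz":0.04, "finger_gap":0.045},
  {"tz":0.08, "finger_gap":0.045},
  {"tz":0.1067, "finger_gap":0.045},
  {"tz":0.1067, "finger_gap":0.045},
  {"tz":0.1067, "finger_gap":0.01},
  {"tz":0.1067, "finger_gap":0.01},
  {"tz":0.1067, "finger_gap":0.01},
  {"tz":0.1067, "finger_gap":0.01},
], grip_n=12)

```text
time: 2.4
ee_pos: [0.428, 0.1811, 0.2013]
eef_rot: [-0.205, 0.979, 0.0, 0.001]
ft_force: [0.2, -0.0, 0.2]
width: 0.0208
grip_force: 0.0
```

```bash
python3 - <<'E'
from h import *
t=r.camera("top");cv2.imwrite("pics/t2.png",cv2.resize(t["img"][170:330,210:410,::-1],None,fx=3,fy=3))
E
```

```text
(no output)
```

View pics/t2.png

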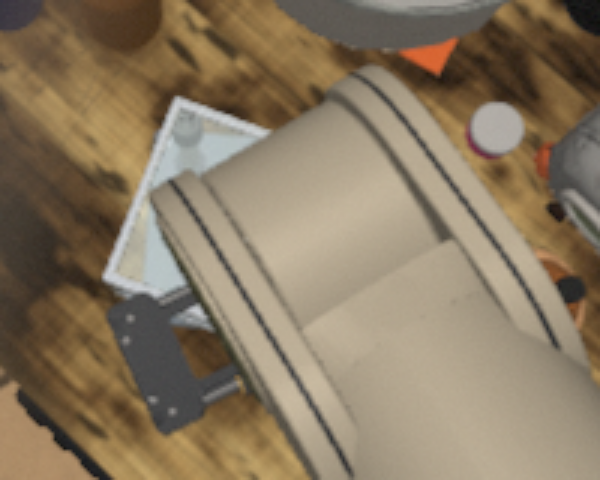

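The arm covers the handle here and the guard has not moved; the roof corner is still at about (178,98) in the crop. The fingers are still closing.

Call:
run_rows([
  {"finger_gap":0.01},
  {"finger_gap":0.01},
  {"finger_gap":0.01},
], grip_n=12)

```text
time: 2.75
ee_pos: [0.4279, 0.1809, 0.2009]
eef_rot: [-0.205, 0.979, 0.0, 0.0]
ft_force: [-0.6, -0.5, 5.1]
width: 0.0135
grip_force: 12.0
```

```bash
python3 - <<'E'
from h import *
s=r.read_state();M=Ro.from_quat(s["eef_rot"]).as_matrix();p=s["ee_pos"][:2]
hin=np.array([.554,.2355]);v=p-hin;R=.1379;a0=np.arctan2(v[1],v[0]);print(np.linalg.norm(v),np.degrees(a0))
for k in range(1,25):
    sw=1.57*k/24;q=hin+R*np.array([np.cos(a0-sw),np.sin(a0-sw)]);d=M.T@np.r_[q-p,0];print(k,np.round([d[0],d[1],sw],3).tolist())
E
```

```text
0.13743312875817817 -156.60609992699395
1 [0.0, 0.009, 0.065]
2 [-0.001, 0.018, 0.131]
3 [-0.002, 0.027, 0.196]
4 [-0.004, 0.036, 0.262]
5 [-0.007, 0.044, 0.327]
6 [-0.01, 0.053, 0.392]
7 [-0.014, 0.061, 0.458]
8 [-0.018, 0.069, 0.523]
9 [-0.023, 0.076, 0.589]
10 [-0.028, 0.084, 0.654]
11 [-0.034, 0.091, 0.72]
12 [-0.04, 0.097, 0.785]
13 [-0.047, 0.103, 0.85]
14 [-0.054, 0.109, 0.916]
15 [-0.061, 0.114, 0.981]
16 [-0.069, 0.119, 1.047]
17 [-0.077, 0.123, 1.112]
18 [-0.085, 0.127, 1.178]
19 [-0.094, 0.13, 1.243]
20 [-0.102, 0.133, 1.308]
21 [-0.111, 0.135, 1.374]
22 [-0.12, 0.136, 1.439]
23 [-0.129, 0.137, 1.505]
24 [-0.138, 0.137, 1.57]
```

In the tool's units: 0.097 m is 0.1293, 0.091 m is 0.1213, 0.785 rad is 0.4997.

Call:
run_rows([
  {"ty":0.012, "rz":0.0414, "finger_gap":0.01},
  {"tx":-0.0013, "ty":0.024, "rz":0.0834, "finger_gap":0.01},
  {"tx":-0.0027, "ty":0.036, "rz":0.1248, "finger_gap":0.01},
  {"tx":-0.0053, "ty":0.048, "rz":0.1668, "finger_gap":0.01},
  {"tx":-0.0093, "ty":0.0587, "rz":0.2082, "finger_gap":0.01},
  {"tx":-0.0133, "ty":0.0707, "rz":0.2496, "finger_gap":0.01},
  {"tx":-0.0187, "ty":0.0813, "rz":0.2916, "finger_gap":0.01},
  {"tx":-0.024, "ty":0.092, "rz":0.333, "finger_gap":0.01},
  {"tx":-0.0307, "ty":0.1013, "rz":0.375, "finger_gap":0.01},
  {"tx":-0.0373, "ty":0.112, "rz":0.4163, "finger_gap":0.01},
  {"tx":-0.0453, "ty":0.1213, "rz":0.4584, "finger_gap":0.01},
  {"tx":-0.0533, "ty":0.1293, "rz":0.4997, "finger_gap":0.01},
])

```text
time: 3.95
ee_pos: [0.4259, 0.2861, 0.2009]
eef_rot: [0.187, 0.982, 0.0, 0.0]
ft_force: [0.1, -0.8, 5.2]
width: 0.0138
grip_force: 12.0
```

```bash
python3 - <<'E'
from h import *
s=r.read_state();p=s["ee_pos"][:2]
v=p-[.554,.2355];print(np.linalg.norm(v),np.degrees(np.arctan2(v[1],v[0])),s["torque"])
E
```

```text
0.1377732968056782 158.44951745443964 [-0.23274246  0.01752581  0.03572306]
```

In the tool's units: 0.097 m is 0.1293, 0.091 m is 0.1213, 0.785 rad is 0.4997.

Call:
run_rows([
  {"ty":0.012, "rz":0.0414, "finger_gap":0.01},
  {"tx":-0.0013, "ty":0.024, "rz":0.0834, "finger_gap":0.01},
  {"tx":-0.0027, "ty":0.036, "rz":0.1248, "finger_gap":0.01},
  {"tx":-0.0053, "ty":0.048, "rz":0.1668, "finger_gap":0.01},
  {"tx":-0.0093, "ty":0.0587, "rz":0.2082, "finger_gap":0.01},
  {"tx":-0.0133, "ty":0.0707, "rz":0.2496, "finger_gap":0.01},
  {"tx":-0.0187, "ty":0.0813, "rz":0.2916, "finger_gap":0.01},
  {"tx":-0.024, "ty":0.092, "rz":0.333, "finger_gap":0.01},
  {"tx":-0.0307, "ty":0.1013, "rz":0.375, "finger_gap":0.01},
  {"tx":-0.0373, "ty":0.112, "rz":0.4163, "finger_gap":0.01},
  {"tx":-0.0453, "ty":0.1213, "rz":0.4584, "finger_gap":0.01},
  {"tx":-0.0533, "ty":0.1293, "rz":0.4997, "finger_gap":0.01},
])

```text
time: 5.15
ee_pos: [0.4985, 0.362, 0.201]
eef_rot: [0.548, 0.836, 0.0, 0.0]
ft_force: [-0.3, 0.2, 4.7]
width: 0.0135
grip_force: 12.0
```

Call:
run_rows([
  {"finger_gap":0.05},
  {"finger_gap":0.05},
  {"finger_gap":0.05},
  {"finger_gap":0.05},
  {"finger_gap":0.05},
  {"tz":-0.0533, "finger_gap":0.05},
  {"tz":-0.1067, "finger_gap":0.05},
  {"tz":-0.1067, "finger_gap":0.05},
])

```text
time: 5.95
ee_pos: [0.4998, 0.3625, 0.2866]
eef_rot: [0.547, 0.837, 0.004, 0.001]
ft_force: [0.1, 0.5, -0.6]
width: 0.0495
grip_force: 0.0
```

```bash
python3 -c "
from h import *
go(.4367,-.0108,.25,np.radians(45))"
```

```text
t5.95 az 0.413 shift [-0.3167 -0.2079  0.0339] turn -0.372
```

In the tool's units: -0.317 m is -0.4227, -0.208 m is -0.2773, -0.372 rad is -0.2368.

Call:
run_rows([
  {"tx":-0.4227, "ty":-0.2773, "tz":0.0453, "rz":-0.2368, "finger_gap":0.05},
  {"tx":-0.4227, "ty":-0.2773, "tz":0.0453, "rz":-0.2368, "finger_gap":0.05},
  {"tx":-0.4227, "ty":-0.2773, "tz":0.0453, "rz":-0.2368, "finger_gap":0.05},
  {"tx":-0.4227, "ty":-0.2773, "tz":0.0453, "rz":-0.2368, "finger_gap":0.05},
  {"tx":-0.4227, "ty":-0.2773, "tz":0.0453, "rz":-0.2368, "finger_gap":0.05},
  {"tx":-0.4227, "ty":-0.2773, "tz":0.0453, "rz":-0.2368, "finger_gap":0.05},
  {"tx":-0.4227, "ty":-0.2773, "tz":0.0453, "rz":-0.2368, "finger_gap":0.05},
  {"tx":-0.4227, "ty":-0.2773, "tz":0.0453, "rz":-0.2368, "finger_gap":0.05},
  {"tx":-0.4227, "ty":-0.2773, "tz":0.0453, "rz":-0.2368, "finger_gap":0.05},
  {"tx":-0.4227, "ty":-0.2773, "tz":0.0453, "rz":-0.2368, "finger_gap":0.05},
], grip_n=25)

```text
time: 6.95
ee_pos: [0.4347, -0.0124, 0.2465]
eef_rot: [0.383, 0.924, 0.0, 0.0]
ft_force: [-0.2, 1.5, 0.0]
width: 0.05
grip_force: 0.0
```

```bash
python3 - <<'E'
from h import *
go(.4367,-.0108,.119,np.radians(45))
t=r.camera("top");s=r.camera("side")
a=cv2.resize(t["img"][150:330,150:430],None,fx=2.8,fy=2.8);b=cv2.resize(s["img"][90:310,230:430],None,fx=2.8,fy=2.8)
cv2.imwrite("pics/c3.png",cv2.resize(np.hstack([a,cv2.resize(b,(int(b.shape[1]*a.shape[0]/b.shape[0]),a.shape[0]))]),(800,327))[:,:,::-1])
E
```

```text
t6.95 az 0.784 shift [-0.0004  0.0024  0.1275] turn -0.001
```

View pics/c3.png

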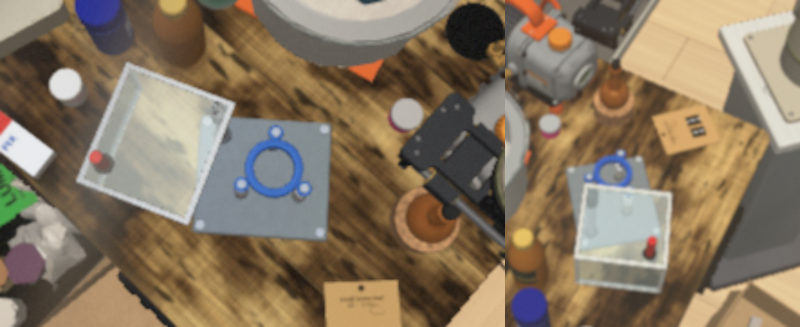

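The guard is wide open, with the handle at left (97,158), and the ring is now unobstructed at (275,167) in the picture. The flask is still in its cork under the gripper. I'll remeasure the ring and then lower to the neck.

In the tool's units: 0.1275 m is 0.17, 0.11 m is 0.1467.

Call:
run_rows([
  {"ty":0.0013, "tz":0.04, "finger_gap":0.05},
  {"ty":0.0027, "tz":0.08, "finger_gap":0.05},
  {"ty":0.0027, "tz":0.12, "finger_gap":0.05},
  {"ty":0.0027, "tz":0.1467, "finger_gap":0.05},
  {"ty":0.0027, "tz":0.17, "finger_gap":0.05},
  {"ty":0.0027, "tz":0.17, "finger_gap":0.05},
  {"ty":0.0027, "tz":0.17, "finger_gap":0.01},
  {"ty":0.0027, "tz":0.17, "finger_gap":0.01},
  {"ty":0.0027, "tz":0.17, "finger_gap":0.01},
  {"ty":0.0027, "tz":0.17, "finger_gap":0.01},
  {"ty":0.0027, "tz":0.17, "finger_gap":0.01},
  {"ty":0.0027, "tz":0.17, "finger_gap":0.01},
], grip_n=25)

```text
time: 8.25
ee_pos: [0.4365, -0.0108, 0.1194]
eef_rot: [0.383, 0.924, 0.0, 0.0]
ft_force: [0.2, 1.3, 2.5]
width: 0.0212
grip_force: 25.0
```

```bash
python3 - <<'E'
from h import *
print(r.read_state()["ee_pos"])
pts=[]
for n,(x,y,w,h) in(("top",(225,190,60+70,110)),("side",(265,180,90,60))):
    c=r.camera(n);H=cv2.cvtColor(c["img"][y:y+h,x:x+w],cv2.COLOR_RGB2HSV)
    m=((H[...,0]>100)&(H[...,0]<122)&(H[...,1]>140)&(H[...,2]>60)).astype(np.uint8)
    k,_=cv2.findContours(m,cv2.RETR_CCOMP,cv2.CHAIN_APPROX_NONE)
    for q in k:
        if len(q)>25:
            (e,ax,_)=cv2.fitEllipse(q);e=np.array(e)+[x,y];print(n,len(q),e,ax,onz(c,*e,.1)[:2],onz(c,*e,.094)[:2])
    cv2.imwrite(f"pics/m_{n}.png",m*255)
E
```

```text
[ 0.43653285 -0.0107903   0.11940272]
top 107 [301.72645569 242.23544312] (30.481924057006836, 33.53860855102539) [0.49775387 0.17538365] [0.49856948 0.17506339]
top 68 [301.39042664 242.26164627] (23.684370040893555, 24.58492088317871) [0.49772522 0.17608761] [0.49854064 0.17577199]
side 94 [302.57487488 206.02580643] (20.3160343170166, 22.62294578552246) [0.50004882 0.17897593] [0.49887356 0.17578048]
```

Neck gripped with a 21 mm opening. The ring is at (0.498, 0.1765). Next I lift and carry the flask over it.

Call:
run_rows([
  {"tz":-0.0267, "finger_gap":0.01},
  {"tz":-0.0667, "finger_gap":0.01},
  {"tz":-0.12, "finger_gap":0.01},
  {"tz":-0.16, "finger_gap":0.01},
  {"tz":-0.16, "finger_gap":0.01},
], grip_n=45)

```text
time: 8.85
ee_pos: [0.4378, -0.0109, 0.2425]
eef_rot: [0.383, 0.924, 0.002, 0.002]
ft_force: [0.1, -0.9, -1.3]
width: 0.0212
grip_force: 45.0
```

```bash
python3 -c "
from h import *
go(.4978,.1765,.235,np.radians(45))"
```

```text
t8.85 az 0.785 shift [0.0902 0.1748 0.0082] turn -0.001
```

In the tool's units: 0.175 m is 0.2333, 0.167 m is 0.2227.

Call:
run_rows([
  {"tx":0.0267, "ty":0.0533, "tz":0.0053, "finger_gap":0.01},
  {"tx":0.0533, "ty":0.104, "tz":0.0107, "finger_gap":0.01},
  {"tx":0.08, "ty":0.156, "tz":0.0107, "finger_gap":0.01},
  {"tx":0.1013, "ty":0.1973, "tz":0.0107, "finger_gap":0.01},
  {"tx":0.1147, "ty":0.2227, "tz":0.0107, "finger_gap":0.01},
  {"tx":0.12, "ty":0.2333, "tz":0.0107, "finger_gap":0.01},
  {"tx":0.12, "ty":0.2333, "tz":0.0107, "finger_gap":0.01},
  {"tx":0.12, "ty":0.2333, "tz":0.0107, "finger_gap":0.01},
])

```text
time: 9.65
ee_pos: [0.4962, 0.1749, 0.2306]
eef_rot: [0.384, 0.924, -0.0, -0.0]
ft_force: [0.6, -0.8, -0.6]
width: 0.0212
grip_force: 45.0
```

```bash
python3 - <<'E'
from h import *
go(.4978,.1765,.184,np.radians(45))
s=r.camera("side");t=r.camera("top")
cv2.imwrite("pics/c4.png",np.hstack([cv2.resize(c["img"][y:y+140,x:x+120],(400,467)) for c,x,y in((s,245,120),(t,240,180))])[:,:,::-1])
E
```

```text
t9.65 az 0.783 shift [0.0001 0.0023 0.0466] turn -0.002
```

View pics/c4.png

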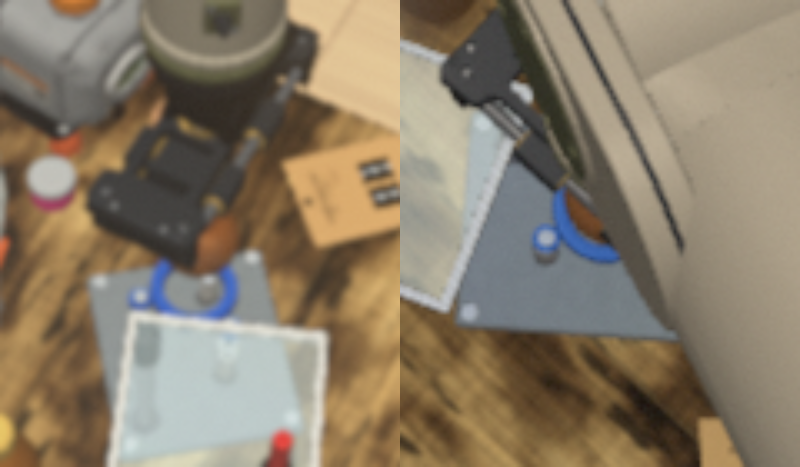

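The flask hangs upright just above the ring in both views: ball at (215,245) and ring at (193,290) in the left crop. I correct 2 mm along tool y, lower it to just above the seat, then watch the force while pressing.

In the tool's units: 0.052 m is 0.0693, 0.05 m is 0.0667.

Call:
run_rows([
  {"ty":0.0027, "tz":0.02, "finger_gap":0.01},
  {"ty":0.0027, "tz":0.04, "finger_gap":0.01},
  {"ty":0.0027, "tz":0.056, "finger_gap":0.01},
  {"ty":0.0027, "tz":0.0613, "finger_gap":0.01},
  {"ty":0.0027, "tz":0.064, "finger_gap":0.01},
  {"ty":0.0027, "tz":0.0667, "finger_gap":0.01},
  {"ty":0.0027, "tz":0.0693, "finger_gap":0.01},
  {"ty":0.0027, "tz":0.0693, "finger_gap":0.01},
])

```text
time: 10.55
ee_pos: [0.4982, 0.1777, 0.1797]
eef_rot: [0.383, 0.924, 0.0, 0.0]
ft_force: [-0.9, -2.0, 4.5]
width: 0.021
grip_force: 45.0
```

```bash
python3 -c "
from h import *
go(.4978,.1765,.1544)"
```

```text
t10.55 az 0.785 shift [-0.0005 -0.0011  0.0253] turn 0.000
```

In the tool's units: 0.01 m is 0.0133, -0.001 m is -0.0013.

Call:
run_rows([
  {"ty":-0.0013, "tz":0.0013, "finger_gap":0.01},
  {"ty":-0.0013, "tz":0.0053, "finger_gap":0.01},
  {"ty":-0.0013, "tz":0.0093, "finger_gap":0.01},
  {"ty":-0.0013, "tz":0.0133, "finger_gap":0.01},
  {"ty":-0.0013, "tz":0.0133, "finger_gap":0.01},
], grip_n=55)

```text
time: 11.05
ee_pos: [0.4977, 0.177, 0.1694]
eef_rot: [0.383, 0.924, 0.0, 0.001]
ft_force: [0.8, -2.3, 6.9]
width: 0.0209
grip_force: 55.0
```

Call:
run_rows([
  {"tz":0.004, "finger_gap":0.01},
  {"tz":0.008, "finger_gap":0.01},
  {"tz":0.012, "finger_gap":0.01},
  {"tz":0.0147, "finger_gap":0.01},
  {"tz":0.0147, "finger_gap":0.01},
])

```text
time: 11.55
ee_pos: [0.4978, 0.1769, 0.1588]
eef_rot: [0.383, 0.924, 0.001, 0.001]
ft_force: [0.3, -4.0, 10.7]
width: 0.0207
grip_force: 55.0
```

In the tool's units: 0.004 m is 0.0053, 0.002 m is 0.0027.

Call:
run_rows([
  {"tz":0.0027, "finger_gap":0.01},
  {"tz":0.0053, "finger_gap":0.01},
  {"tz":0.0053, "finger_gap":0.01},
])

```text
time: 11.85
ee_pos: [0.4979, 0.1769, 0.1549]
eef_rot: [0.383, 0.924, 0.001, 0.001]
ft_force: [-0.6, -3.8, 11.3]
width: 0.0208
grip_force: 55.0
```

Call:
run_rows([
  {"tz":0.0013, "finger_gap":0.01},
  {"tz":0.0013, "finger_gap":0.01},
])

```text
time: 12.05
ee_pos: [0.4979, 0.1769, 0.1542]
eef_rot: [0.383, 0.924, 0.001, 0.001]
ft_force: [-1.8, -4.6, 11.3]
width: 0.0209
grip_force: 55.0
```

Call:
run_rows([
  {"tz":0.0013, "finger_gap":0.01},
  {"tz":0.0013, "finger_gap":0.01},
])

```text
time: 12.25
ee_pos: [0.4981, 0.1768, 0.1539]
eef_rot: [0.383, 0.924, 0.001, 0.001]
ft_force: [-3.1, -4.9, 18.0]
width: 0.021
grip_force: 55.0
```

The force jumped from 11.3 to 18 N, so the lower stop is reached. I'll press slightly more for margin and check it visually.

In the tool's units: 0.001 m is 0.0013.

Call:
run_rows([
  {"tz":0.0013, "finger_gap":0.01},
  {"tz":0.0013, "finger_gap":0.01},
  {"tz":0.0013, "finger_gap":0.01},
])

```text
time: 12.55
ee_pos: [0.4983, 0.1768, 0.1538]
eef_rot: [0.383, 0.924, 0.001, 0.001]
ft_force: [-6.6, -6.5, 26.4]
width: 0.0209
grip_force: 55.0
```

Call:
run_rows([
  {"finger_gap":0.01},
  {"finger_gap":0.01},
  {"finger_gap":0.01},
  {"finger_gap":0.01},
  {"finger_gap":0.01},
  {"finger_gap":0.01},
  {"finger_gap":0.01},
  {"finger_gap":0.01},
  {"finger_gap":0.01},
  {"finger_gap":0.01},
])

```text
time: 13.55
ee_pos: [0.4983, 0.1768, 0.1538]
eef_rot: [0.383, 0.924, 0.001, 0.001]
ft_force: [-6.4, -6.2, 26.5]
width: 0.021
grip_force: 55.0
```

```bash
python3 - <<'E'
from h import *
s=r.camera("side");t=r.camera("top")
cv2.imwrite("pics/c5.png",np.hstack([cv2.resize(c["img"][y:y+140,x:x+120],(400,467)) for c,x,y in((s,245,150),(t,220,180))])[:,:,::-1])
E
```

```text
(no output)
```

View pics/c5.png

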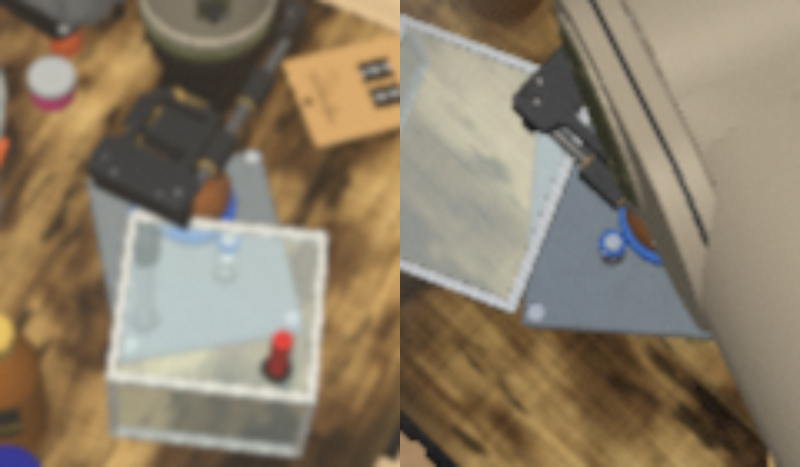

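The ball sits in the lowered ring and the gripper still holds it. The guard is open, with the handle at (280,350) in the left crop. The TCP height is steady at 0.1538 m against a rigid stop.

```bash
python3 -c "
from bench import r
print(r.close_job())"
```

```text
the job is handed in; nothing more can be done
None
```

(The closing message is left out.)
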